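# Clamp a hung bracket in the assembly fixture

## Robot

A 6-joint arm with a two-finger parallel gripper is mounted at the origin on the work surface. World frame = base frame: x ahead of the robot, y to its left, z up, the work surface at z = 0. Lengths are in m, angles in rad, forces in N, time in s.
With the tool pointing down it reaches from about 0.275 to 0.825 m from the base axis. Payload 4.9 kg.
Tool frame: the origin (TCP) lies midway between the tips of the shut fingers; the grasp point (between the pads) lies 19 mm behind it (grip_point_offset is the distance from the TCP to the grasp point, in m); z points along the fingers, x is the direction in which the jaws open and shut, and the axes are right-handed (so a half turn about z gives the same grasp; the last joint's range is limited). The gripper opens to 85 mm and grips with 20 to 120 N. Pads are 22 mm wide; open, the fingers measure 114 mm over their backs; the gripper's body (76 mm by 85 mm) begins 54 mm behind the grasp point. The pads swing forward as they close: fully open they stand 13 mm farther back than shut.
Start: joints at [-1.267, 0.326, -0.193, 1.052, 0, 1.437], TCP at [0.233, -0.498, 0.231] pointing down, gripper open.
Joint ranges: [-2.65, 2.65], [-0.97, 1.79], [-1.3, 1.35], [-1.93, 2.1], [-1.47, 1.37], [-3.14, 3.14]. Speed limits (rad/s): [2.57, 2.57, 3.14, 3.14, 3.14, 3.14].

## Interface

Orientations are given as a rotation vector (axis times angle).
In Python, from cell import * gives the robot as it stands. Calls block until the motion is done:
- movep(position, orientation): joint-space move of the TCP to a pose.
- move_l(position, velocity=0.15, rot=None, until_force=None): straight line of the TCP; rot=None keeps the orientation; velocity is the mean speed in m/s. With until_force (N) it stops when the force on the tool has changed by that much, and returns True; else False.
- set_joints(angles): joint-space move.
- let_go() and grab(newtons=None): open the fingers fully, or close them until they stop; newtons is the grip in N (None keeps the last).
- sleep(seconds).
- ik(position, orientation): joint angles nearest the present ones, or None.
- get_state(): the state.
- grab_frame(name): name is "scene" or "side" or "wrist"; returns a dict with "img" (480x640x3 uint8, red, green, blue), "fx", "fy", "cx", "cy" (pixels), "k1" (the pictures are not rectified: a ray, as slopes to the right and down, at radius r is drawn at 1 + k1 r^2 times it, then the intrinsics apply), "cam_to_world" (4x4, takes a point from camera to world coordinates); the wrist camera has in their place "T_tool_cam" (4x4, takes a point from camera to tool coordinates, whose origin is the TCP and whose axes are the tool frame's). Camera axes: x right, y down, z forward; pixel columns grow to the right and rows downward; lengths in m; the calibration is good to about 2 mm. A picture is of the moment at which its call begins: read the wrist's pose just before it. There is no depth.
A pose or a line that the arm cannot do raises MotionError and nothing moves.
- sign_off(): hands the job in, once; it reports no verdict.
Trained networks look in the newest picture that a camera, given by its name, has taken for a name from the list of things; names that differ only in an ending like _2 or _b are one class to them, and where a whole thing is asked for, a point or a joint stands for the part that bears it (a point fixed in the world has none). Each returns a list of dicts, best first, with "score" (0 to 1); they miss things now and then, are a little off and sometimes report something else, mostly with a low value. They report only what shows in the picture. A call takes as long as a camera call. They do not tell look-alikes from the thing itself.
- spot_in(camera, name): "centre" ([column, row] in pixels, amid what is visible of it).
- silhouettes(camera, name): "mask" (480x640 bool, what is visible of it) and "centre" ([column, row] in pixels, amid what is visible of it).
- tip_of(camera, name): "centre" ([column, row] in pixels: a listed point, or the origin of a listed thing).
The state is a dict: "clock": time; "q": joint angles; "joint_velocities": joint speeds; "tau": joint torques, N m; "position": TCP position; "eef_rot": TCP orientation; "contact_force": force on the tool from outside, world axes, zero at the start; "wrist_torque": the same for the moment, N m; "finger_gap": opening from 0.0 (shut) to 1.0 (fully open).
Only numpy, scipy, OpenCV 4.12 (cv2) and the standard library are available. Lean on these libraries where they do the work, as an engineer would, in place of code of your own. Each camera call takes 0.05 s, during which the arm holds its last target. There are 200 camera calls.

## Task

Take the long bracket (the one with the straight upright web) off the sloping rack, tilting its lower end up so that its lip comes free of the ledge, and set it down level in the nest of the clamping fixture, lip down in the cross groove; do not drop it. Let go of it, then push the handle of the open toggle clamp all the way over past its centre until it stays locked with the pad pressing on the bracket. Leave the short bracket hanging on the rack.

Things in the scene. Friction and masses are not known exactly. Their poses are not given: they have to be found in the camera images.
- bracket: Long aluminium bracket, about 160 g: plate 90 (x) by 46 (y) by 8 mm. Origin: centre of the plate's underside; z out of its top face. Lip under the +x end: x = 37 to 45 mm, full width, 12 mm down. Grip it by its web. Top face bare from x = 0 to 45. At the start it hangs flat on the rack's slope, lip end uppermost, x axis 30 degrees above level.
- web (a point): Middle of the long bracket's upright web, 15 mm above the plate's top face, axes as the bracket. The web is 14 mm thick (y), 40 mm long (bracket x = -40 to 0 mm) and 30 mm high (bracket z = 8 to 38 mm). Bracket coordinates of this point: (-20, 0, 23) mm.
- short_bracket: The other bracket hung on the rack, to be left alone: same lip and width, but the plate only 64 mm long (x = -19 to 45 mm), with a round boss (24 mm diameter, 18 mm high) instead of a web. Origin on the underside, 37 mm from the lip's inner face. Which bracket hangs on which side varies.
- rack: Fixed dark steel rack, 240 mm wide (y): slab 8 mm thick sloping at 30 degrees, rising to +x (lower edge 45 mm, upper edge 93 mm above the table). The upper edge is the ledge the lips hook over. Origin on the table in front of the slab. The brackets' origins hang at x = 60, y = +55 and -55, z = 75 mm.
- fixture: Fixed steel fixture: base 220 (x) by 110 (y) by 10 mm; origin: centre of its underside. Nest at the -x end, toggle clamp at the +x end between cheeks x = 30 to 100, 35 mm wide, 92 mm high. The open clamp arm stands nearly upright over x = 40, to z = 150 mm, its spindle sticking out to -x as far as x = 3, at z = 140.
- nest (a point): Where the bracket's origin belongs, axes along the fixture's (fixture point -50, 0, 30 mm). In this frame, mm: support block x = -50 to 32, 46 wide, top z = 0; groove for the lip x = 32 to 50, 20 deep; block behind it x = 50 to 62, top z = 0; side guides, inner faces y = +-26.5, x = 7 to 43, top z = 10.
- clamp_handle (a joint): Handle angle, rad: 0 open (start), 0.90 centre, 1.04 stop (locked). Closing swings it from 65 degrees above level down to 6 degrees above level, always pointing to fixture +x. Stays open by itself; let go midway it may sink to 0.7. The pad meets the seated bracket at about 0.7; then it takes up to 12 N, square, at mid grip; past about 0.93 its spring carries it to the stop and holds it.
- handle_pivot (a point): Handle's pivot on the fixture, at fixture x = 88, z = 81 mm; axes as the fixture; the handle turns about y.
- handle_grip (a point): Point on the axis of the handle's black rubber grip, 90 mm from the pivot, moving with the handle. Grip 20 mm in diameter, from 50 to 120 mm from the pivot. Site axes: x outwards along the handle, y as the fixture's, z towards the side that is pushed.
- clamp_pad: Rubber pad, 16 mm in diameter, and steel spindle at the end of the clamp arm, sprung along the spindle (4 N per mm). Origin on the arm, 36 mm from the pad's face. Locked, it presses on the bracket's top at bracket x = 22 mm.
There are look-alikes about, which are no part of the job. What is shaped like the bracket but orange is not meant.

How it is judged:
On the way, in this order (a step that is already met when the one before it is completed fails the run):
1. the long bracket's lower end has been tilted up by some 5 degrees or more while its lip is still at the ledge (within 40 mm of where it hung) (angle between bracket's own z axis and vertical below 0.44 rad and distance of bracket from where it was at the start of the episode below 0.04 m), for 0.05 s.
2. the long bracket lies seated in the nest, let go, with the clamp still open (x of bracket in the frame of nest between -0.009 and 0.009 m and y of bracket in the frame of nest between -0.007 and 0.007 m and z of bracket in the frame of nest between -0.004 and 0.003 m and angle between bracket's own z axis and vertical below 0.07 rad and angle between the x axis of bracket and the x axis of fixture, either way round below 0.16 rad and value of joint clamp_handle below 0.5 rad and contact force between the fingers and bracket below 0.2 N), for 0.2 s.
3. the clamp handle is past its centre and the pad presses on the seated bracket (x of bracket in the frame of nest between -0.009 and 0.009 m and y of bracket in the frame of nest between -0.007 and 0.007 m and z of bracket in the frame of nest between -0.004 and 0.003 m and angle between bracket's own z axis and vertical below 0.07 rad and angle between the x axis of bracket and the x axis of fixture, either way round below 0.16 rad and value of joint clamp_handle above 0.97 rad and contact force between clamp_pad and bracket above 4 N), for 0.2 s.
At the end, for the whole second after the job is handed in: Long bracket at rest in the nest: origin within 9 mm in x, 7 mm in y, -4 to +3 mm in z of the nest point, level to 4 degrees, square to 9; handle beyond 0.97 rad; pad presses it with over 4 N; short bracket within 15 mm of where it hung (all of step 3 and distance of short_bracket from where it was at the start of the episode below 0.015 m and linear speed of bracket below 0.02 m/s); the robot touches nothing.
It fails at once if the long bracket is dropped (moves faster than 0.45 m/s while the fingers do not hold it) (contact force between the fingers and bracket below 0.1 N and linear speed of bracket above 0.45 m/s).
It fails at once if the short bracket is moved more than 30 mm (distance of short_bracket from where it was at the start of the episode above 0.03 m).
It also fails if it takes over 64 s, if anything falls off the work surface, if the arm or the gripper's body presses on something with over 40 N, if the wrist force passes 120 N, or if a joint passes its speed limit or range.

## Working session

There is one attempt and no reset: what is moved stays moved. The work goes in short steps, each a Python script; the robot and the scene stay as the last script left them, time stands still between calls to the robot, and variables do not carry over. Pictures are saved under pics/ and viewed, about 8 in all and at most 12, crops included, and the job is handed in when it is done.

```bash
mkdir -p pics; ls; python3 - <<'E'
from cell import *
import cv2,numpy as np
for c in ("scene","side"):
    f=grab_frame(c); cv2.imwrite(f"pics/{c}0.png",f["img"][:,:,::-1])
    print(c,{k:f[k] for k in("fx","fy","cx","cy","k1")}); print(np.round(f["cam_to_world"],3).tolist())
    for n in("bracket","web","short_bracket","rack","fixture","nest","handle_pivot","handle_grip","clamp_pad"):
        print(n,[(np.round(d["centre"]).tolist(),round(d["score"],2)) for d in tip_of(c,n)][:4])
print(get_state())
E
```

```text
pics
scene {'fx': 478.4465554681991, 'fy': 478.4465554681991, 'cx': 328.2339802136346, 'cy': 231.52361125110411, 'k1': -0.05841300023698282}
[[-0.052, 0.547, -0.835, 1.075], [0.999, 0.04, -0.036, 0.007], [0.013, -0.836, -0.549, 0.488], [0.0, 0.0, 0.0, 1.0]]
bracket [([324.0, 296.0], 0.73), ([443.0, 271.0], 0.63)]
web [([341.0, 306.0], 0.66), ([181.0, 275.0], 0.47)]
short_bracket [([527.0, 280.0], 0.56)]
rack [([473.0, 290.0], 0.67)]
fixture [([210.0, 282.0], 0.89), ([221.0, 248.0], 0.63)]
nest [([221.0, 246.0], 0.59)]
handle_pivot []
handle_grip [([155.0, 241.0], 0.66)]
clamp_pad [([191.0, 220.0], 0.45)]
side {'fx': 453.13821465089666, 'fy': 453.13821465089666, 'cx': 320.8246202229673, 'cy': 237.791442017732, 'k1': -0.05026832480743677}
[[-0.991, -0.079, 0.11, 0.456], [-0.135, 0.547, -0.826, 0.674], [0.005, -0.834, -0.552, 0.57], [0.0, 0.0, 0.0, 1.0]]
bracket [([321.0, 275.0], 0.92), ([315.0, 314.0], 0.81), ([290.0, 365.0], 0.48)]
web [([331.0, 311.0], 0.81), ([315.0, 285.0], 0.8)]
short_bracket [([291.0, 364.0], 0.59)]
rack [([343.0, 379.0], 0.93)]
fixture [([354.0, 230.0], 0.71)]
nest [([379.0, 224.0], 0.71)]
handle_pivot []
handle_grip [([303.0, 161.0], 0.81)]
clamp_pad [([340.0, 176.0], 0.6)]
{'clock': 1.0, 'q': array([-1.26721401e+00,  3.26184124e-01, -1.92579062e-01,  1.05199892e+00,
       -9.35423430e-06,  1.43659685e+00]), 'joint_velocities': array([ 0.00084558,  0.00107296, -0.00032387, -0.00070159, -0.00054998,
       -0.0014899 ]), 'tau': array([-4.70234386e-05, -4.43336928e+01,  2.62760156e+01,  1.02236114e-03,
       -9.35910634e-05,  5.03157750e-06]), 'position': array([ 0.23317931, -0.49815665,  0.23129745]), 'eef_rot': array([ 2.65079037e+00, -1.68604011e+00,  3.16156798e-05]), 'contact_force': array([-0.28702022,  0.33106972,  0.82531392]), 'wrist_torque': array([-0.03080402, -0.01428625, -0.06257168]), 'finger_gap': 0.9995128869035176}
```

View pics/scene0.png

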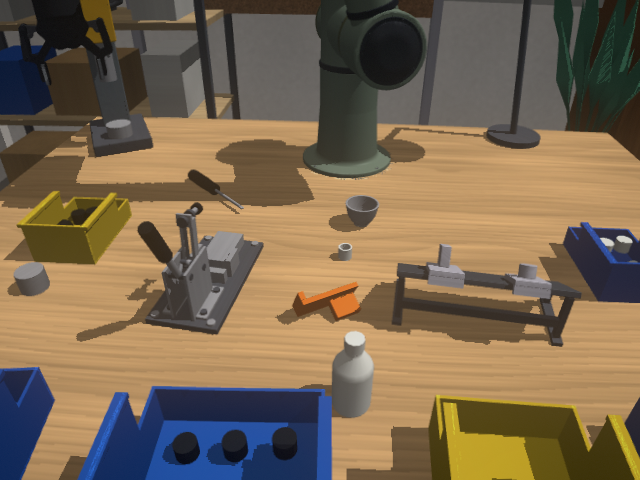

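View pics/side0.png

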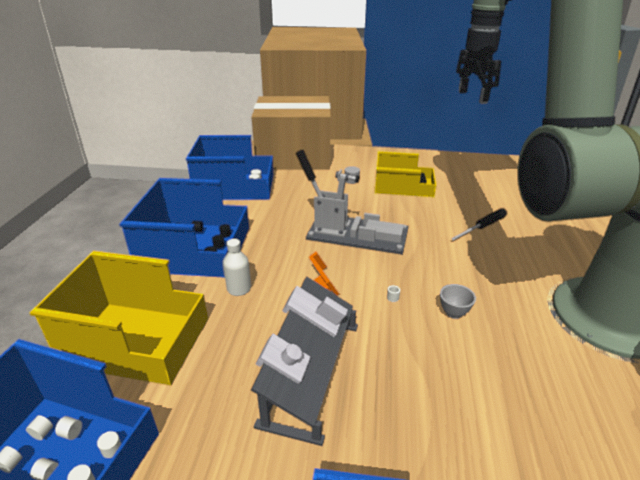

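The scene picture shows the long bracket (web at about 446,255), the short one at (527,280), and the fixture at (210,280) with its handle at (155,240). The orange look-alike is at (325,298). The side view agrees: long bracket (318,312), short (290,357), fixture (355,230).

```bash
cat > h.py <<'E'
import numpy as np,cv2
from scipy.spatial.transform import Rotation as R
from scipy.optimize import least_squares
def proj(f,P,T=None):
    T=f["cam_to_world"] if T is None else T
    p=(np.atleast_2d(P)-T[:3,3])@T[:3,:3]
    K=np.array([[f["fx"],0,f["cx"]],[0,f["fy"],f["cy"]],[0,0,1]])
    return cv2.projectPoints(p.reshape(-1,1,3),np.zeros(3),np.zeros(3),K,np.array([f["k1"],0,0,0,0.]))[0].reshape(-1,2)
def place(x,P):  # x=(x,y,yaw); P in mm
    return np.atleast_2d(P)/1000@R.from_euler("z",x[2]).as_matrix().T+[x[0],x[1],0]
def fit(obs,x0): # obs: list of (f,T,P_mm,uv)
    r=lambda x:np.concatenate([(proj(f,place(x,P),T)[0]-uv) for f,T,P,uv in obs])
    s=least_squares(r,x0,loss="soft_l1",f_scale=2.,x_scale=[.01,.01,.1]); return s.x,r(s.x).reshape(-1,2)
def slope(P,y): # bracket-frame mm -> rack frame mm
    c,s=np.cos(np.pi/6),.5; return np.atleast_2d(P)@np.array([[c,0,-s],[0,1,0],[s,0,c]]).T@np.diag([1,1,1]) if 0 else np.atleast_2d(P)@np.array([[c,0,s],[0,1,0],[-s,0,c]])+[60,y,75]
def wristT(f,st):
    T=np.eye(4);T[:3,:3]=R.from_rotvec(st["eef_rot"]).as_matrix();T[:3,3]=st["position"];return T@f["T_tool_cam"]
def down(yaw): # tool z down, tool x at yaw in world
    c,s=np.cos(yaw),np.sin(yaw); return R.from_matrix(np.array([[c,s,0],[s,-c,0],[0,0,-1.]])).as_rotvec()
E
python3 - <<'E'
from cell import *
from h import *
s=grab_frame("scene");d=grab_frame("side")
g=np.deg2rad(65); grip=[88+90*np.cos(g),0,81+90*np.sin(g)]
F=[(s,[0,0,0],[210,282]),(s,[-50,0,30],[221,246]),(s,grip,[155,241]),(d,[0,0,0],[354,230]),(d,[-50,0,30],[379,224]),(d,grip,[303,161])]
x,r=fit([(f,None,P,np.array(u)) for f,P,u in F],[.5,-.2,0.]);print("fix",x);print(r.round(1))
for y in(-55,55):
  L=[(s,slope([0,0,0],y),[443,271]),(s,slope([0,0,0],-y),[527,280]),(s,[0,0,0],[473,290]),(d,slope([0,0,0],y),[315,314]),(d,slope([-20,0,23],y),[331,311]),(d,slope([0,0,0],-y),[291,364]),(d,[0,0,0],[343,379])]
  x,r=fit([(f,None,P,np.array(u)) for f,P,u in L],[.45,.2,0.]);print("rack",y,x);print(r.round(1))
f=grab_frame("wrist");print(f["T_tool_cam"].round(3),f["fx"])
E
```

```text
fix [ 0.49072187 -0.20647035 -0.12272289]
[[ 0.3 -0.8]
 [-1.6  2.2]
 [-0.6  0.1]
 [ 2.3  4.1]
 [-0.3  2.1]
 [-0.2  2. ]]
rack -55 [ 0.484117    0.21101477 -0.14410379]
[[ 1.3 -0.1]
 [-2.4  1. ]
 [-0.7 -0.1]
 [-0.6 -1. ]
 [ 1.1  0.9]
 [ 0.7  1.2]
 [-1.6  0.5]]
rack 55 [0.48657817 0.20852722 0.46913881]
[[ 93.5  -5.1]
 [-51.1   5.3]
 [ -2.    0.8]
 [ -0.5  70.3]
 [  3.9  62.8]
 [  0.6 -35.6]
 [ -3.   -0.9]]
[[ 1.    -0.001  0.    -0.   ]
 [ 0.001  0.95   0.311 -0.081]
 [-0.    -0.311  0.95  -0.143]
 [ 0.     0.     0.     1.   ]] 346.2450562882092
```

```bash
cat > look.py <<'E'
from cell import *
from h import *
def look(name,x,pt,z,feats,kps):
    """TCP so that wrist camera views pt (mm, object frame)"""
    w=place(x,pt)[0]; u=np.array([np.cos(x[2]),np.sin(x[2])])
    movep([w[0]-.02*u[0],w[1]-.02*u[1],z],down(np.pi/2+x[2])); sleep(.4)
    st=get_state(); f=grab_frame("wrist"); T=wristT(f,st)
    img=f["img"][:,:,::-1].copy()
    obs=[]
    for n,P in kps:
        pr=proj(f,place(x,P),T)[0]
        c=[(np.round(d["centre"],1).tolist(),round(d["score"],2)) for d in tip_of("wrist",n)]
        print(n,pr.round(1),c)
        c=[k for k in c if np.hypot(*(np.array(k[0])-pr))<25]
        if c: obs.append((f,T,P,np.array(c[0][0])))
    y,r=fit(obs,x); print("refit",y,r.round(1).tolist())
    for poly in feats:
        for xx,col in((x,(0,0,255)),(y,(0,255,0))):
            cv2.polylines(img,[proj(f,place(xx,poly),T).round().astype(int)],True,col,1)
    cv2.imwrite(f"pics/{name}.png",img)
def rect(x0,x1,y0,y1,z): return np.array([[x0,y0,z],[x1,y0,z],[x1,y1,z],[x0,y1,z]],float)
E
python3 - <<'E'
from look import *
print(get_state()["q"])
x=[.4841,.2110,-.1441]
look("rackw",x,[60,-20,80],.30,[slope(rect(-45,45,-23,23,8),-55),slope(rect(-40,0,-7,7,38),-55),slope(rect(-19,45,-23,23,8),55)],
 [("bracket",slope([0,0,0],-55)),("web",slope([-20,0,23],-55)),("short_bracket",slope([0,0,0],55))])
x=[.4907,-.2065,-.1227]
look("fixw",x,[-20,0,30],.33,[rect(-110,110,-55,55,10),rect(-100,-18,-23,23,30),rect(0,12,-23,23,30)],
 [("nest",[-50,0,30]),("fixture",[0,0,0])])
print(get_state()["q"],get_state()["clock"])
E
```

```text
[-1.26716263e+00  3.26192798e-01 -1.92566383e-01  1.05201682e+00
  2.07020413e-05  1.43660290e+00]
bracket [287.  221.6] [([282.9, 226.3], 0.74), ([161.8, 233.8], 0.67)]
web [285.4 197.4] [([182.4, 234.0], 0.94), ([284.6, 200.8], 0.93)]
short_bracket [387.2 221.5] [([384.7, 221.0], 0.58), ([283.1, 224.9], 0.41)]
refit [ 0.48548398  0.20599075 -0.10597094] [[2.0, -1.1], [-2.5, 0.5], [0.2, 0.5]]
nest [318.5 183.5] [([319.5, 185.3], 0.83)]
fixture [318.6 215.8] [([319.6, 216.3], 0.56), ([316.8, 366.6], 0.28)]
refit [ 0.4924194  -0.20530545 -0.11936758] [[-0.0, -0.5], [0.0, 0.6]]
[-5.69642646e-01  1.72825182e-01 -1.43565115e-01  1.25443063e+00
  4.48315584e-05 -4.47201085e-01] 6.4
```

```bash
python3 -c "
import cv2,numpy as np
a=cv2.imread('pics/rackw.png')[110:330,200:470];b=cv2.imread('pics/fixw.png')[60:400,200:440]
a=cv2.resize(a,None,fx=1.48,fy=1.48);b=cv2.resize(b,None,fx=1.6,fy=1.6)
h=max(len(a),len(b));o=np.zeros((h,a.shape[1]+b.shape[1],3),np.uint8);o[:len(a),:a.shape[1]]=a;o[:len(b),a.shape[1]:]=b
print(o.shape);cv2.imwrite('pics/both.png',o)"
```

```text
(544, 784, 3)
```

View pics/both.png

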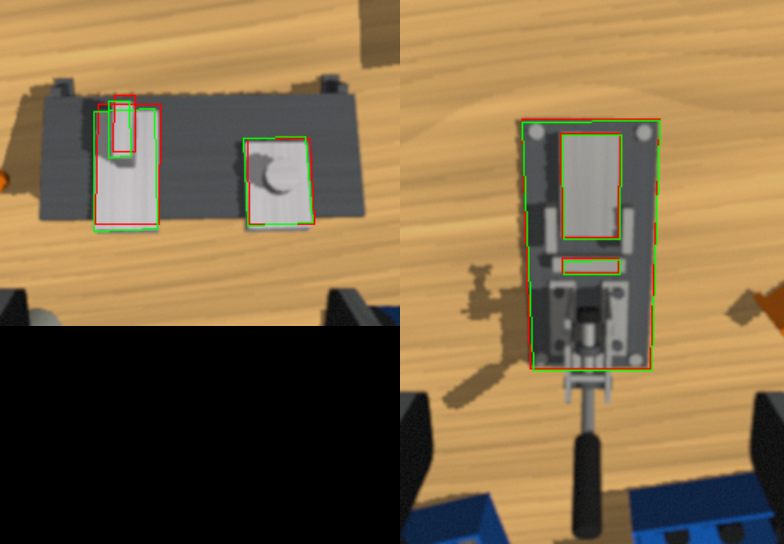

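The fixture overlay (green) matches the base and nest to about 1 px. On the rack, the web overlay is about 2 mm off and the yaw is uncertain, so I'll refine with a silhouette fit over all three cameras.

```bash
cat > rackfit.py <<'E'
from look import *
from scipy.optimize import minimize
import itertools
x0=np.array([.4848,.2090,-.130])
w=place(x0,[60,-20,80])[0]
movep([w[0]-.03,w[1],.27],down(np.pi/2+x0[2])); sleep(.4)
box=lambda a,b,c,d,e,f:np.array(list(itertools.product((a,b),(c,d),(e,f))),float)
th=np.linspace(0,2*np.pi,24)
boss=np.array([[12*np.cos(t),12*np.sin(t),z] for t in th for z in(8,26)])
lip=box(37,45,-23,23,-12,0)
M={"bracket":([box(-45,45,-23,23,0,8),box(-40,0,-7,7,8,38),lip],-55),"short_bracket":([box(-19,45,-23,23,0,8),boss,lip],55)}
data=[]
for c in("wrist","scene","side"):
    st=get_state(); f=grab_frame(c); T=wristT(f,st) if c=="wrist" else f["cam_to_world"]
    if c=="wrist": cv2.imwrite("pics/rackw2.png",f["img"][:,:,::-1]); fw,Tw=f,T
    for n,(parts,y) in M.items():
        ctr=proj(f,place(x0,slope([0,0,8],y)),T)[0]
        ms=[d for d in silhouettes(c,n) if np.hypot(*(np.array(d["centre"])-ctr))<25]
        print(c,n,len(ms),[int(d["mask"].sum()) for d in ms])
        if ms: data.append((c,n,f,T,parts,y,ms[0]["mask"]))
def render(x,f,T,parts,y):
    m=np.zeros((480*4,640*4),np.uint8)
    for p in parts:
        q=proj(f,place(x,slope(p,y)),T)
        cv2.fillConvexPoly(m,cv2.convexHull(((q+.5)*4*16).round().astype(np.int32)),255,shift=4)
    return cv2.resize(m,(640,480),interpolation=cv2.INTER_AREA)/255.
def cost(v,D):
    x=x0+v*[.01,.01,.1]
    return sum(np.abs(render(x,f,T,p,y)-m).sum()/m.sum() for _,_,f,T,p,y,m in D)
for lab,D in(("all",data),("wrist",[d for d in data if d[0]=="wrist"]),("fixed",[d for d in data if d[0]!="wrist"])):
    if not D: continue
    s=minimize(cost,[0,0,0],args=(D,),method="Nelder-Mead",options=dict(initial_simplex=np.array([[0,0,0],[.6,0,0],[0,.6,0],[0,0,.4]]),xatol=.01,fatol=1e-4,maxfev=150))
    x=x0+s.x*[.01,.01,.1]; print(lab,x.round(4),"cost/obs",round(s.fun/len(D),3),"bracket",place(x,[60,-55,75]).round(4))
    if lab=="all":X=x
im=cv2.imread("pics/rackw2.png")
for p in(slope(rect(-45,45,-23,23,8),-55),slope(rect(-40,0,-7,7,38),-55),slope(rect(-19,45,-23,23,8),55)):
    cv2.polylines(im,[(proj(fw,place(X,p),Tw)*16).round().astype(int)],True,(0,255,0),1,shift=4)
cv2.imwrite("pics/rackw3.png",cv2.resize(im[80:380,150:500],None,fx=2,fy=2,interpolation=cv2.INTER_NEAREST))
E
python3 rackfit.py
```

```text
wrist bracket 1 [4186]
wrist short_bracket 1 [3000]
scene bracket 1 [1052]
scene short_bracket 1 [1037]
side bracket 1 [1571]
side short_bracket 1 [1491]
all [ 0.4867  0.2078 -0.128 ] cost/obs 0.069 bracket [[0.5391 0.1455 0.075 ]]
wrist [ 0.487   0.2084 -0.1329] cost/obs 0.031 bracket [[0.5392 0.1459 0.075 ]]
fixed [ 0.4864  0.2076 -0.1251] cost/obs 0.08 bracket [[0.5391 0.1455 0.075 ]]
```

```bash
cat > mv.py <<'E'
from cell import *
from h import *
XR=[.487,.2080,-.130]; XF=[.492,-.2056,-.121]
G=np.array([-18,0,10.5])/1000
S=np.array([[0,1,0],[1,0,0],[0,0,-1.]])
def brk(rackpos_mm,tilt_deg,x=XR):
    """bracket pose (position m, R) from object-frame origin + tilt (deg, +x up)"""
    return place(x,rackpos_mm)[0],R.from_euler("z",x[2]).as_matrix()@R.from_euler("y",-tilt_deg,degrees=True).as_matrix()
def tcp(p,Rb,back=0): # TCP pose holding bracket at (p,Rb), backed off along bracket z
    return p+Rb@(G+[0,0,back]),R.from_matrix(Rb@S).as_rotvec()
def tiltpose(deg,out=0,up=0):  # pivot at bracket (37,0,0); out: mm upslope, up: mm vertical
    Rk=lambda d:R.from_euler("y",-d,degrees=True).as_matrix()
    piv=np.array([60,-55,75])+Rk(30)@[37,0,0]
    return brk(piv-Rk(deg)@[37,0,0]+Rk(30)@[out,0,0]+[0,0,up],deg)
def nestpose(up): return brk([-50,0,30+up],0,XF)
def show(t):
    s=get_state(); print(t,"t",round(s["clock"],1),"p",s["position"].round(4),"F",s["contact_force"].round(1),"gap",round(s["finger_gap"],3),"q",s["q"].round(2))
E
python3 - <<'E'
from mv import *
for n,a in(("app",tcp(*tiltpose(30),80)),("g",tcp(*tiltpose(30))),("t",tcp(*tiltpose(20,3))),("lev",tcp(*tiltpose(0,3,110))),("n",tcp(*nestpose(110))),("n0",tcp(*nestpose(0)))):
    q=ik(*a); print(n,a[0].round(3),None if q is None else np.round(q,2))
p,r=tcp(*tiltpose(30),80); movep(p,r); show("app")
p,r=tcp(*tiltpose(30)); print(move_l(p,.06,until_force=6)); sleep(.2); show("at")
f=grab_frame("wrist"); cv2.imwrite("pics/pre.png",f["img"][:,:,::-1])
E
```

```text
app [-39.144   5.334  69.357] None
g [0.519 0.148 0.075] [ 0.25  0.29 -0.95 -0.16 -0.18  0.33]
t [0.519 0.148 0.086] [ 0.21  0.29 -0.77  0.18 -0.11  0.32]
lev [0.519 0.148 0.216] [ 0.14  0.32 -0.25  1.01  0.    0.27]
n [ 0.424 -0.197  0.151] [-0.59  0.25 -0.52  0.8   0.   -0.47]
n0 [ 0.424 -0.197  0.04 ] [-0.59  0.41 -0.64  0.52  0.   -0.47]Traceback (most recent call last):
  File "<stdin>", line 4, in <module>
cell.MotionError: the arm cannot take that pose within its joint ranges
```

```bash
sed -i 's/\[0,0,back\]/[0,0,back\/1000]/' mv.py; python3 - <<'E'
from mv import *
p,r=tcp(*tiltpose(30),80); movep(p,r); show("app")
p,r=tcp(*tiltpose(30)); print(move_l(p,.06,until_force=6)); sleep(.2); show("at")
f=grab_frame("wrist"); cv2.imwrite("pics/pre.png",f["img"][:,:,::-1])
E
```

```text
app t 9.7 p [0.4804 0.154  0.1454] F [ 0.4 -0.  -0.3] gap 1.001 q [ 0.29  0.08 -0.94  0.06 -0.2   0.37]
False
at t 11.4 p [0.5188 0.1485 0.0754] F [-0.6  0.1  0. ] gap 0.998 q [ 0.25  0.29 -0.95 -0.16 -0.18  0.33]
```

View pics/pre.png

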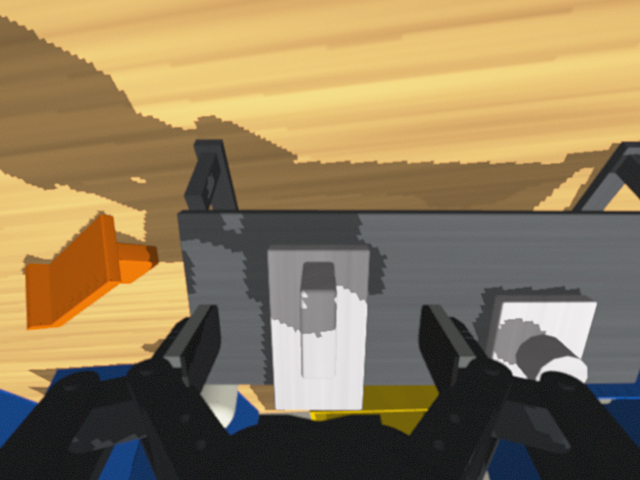

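The web (columns 302–337) is centred between the open fingers and square to them, and the short bracket is clear on the right. Next I grab and tilt.

```bash
python3 - <<'E'
from mv import *
grab(70); sleep(.2); show("grab")
p,r=tcp(*tiltpose(29,2.5)); move_l(p,.03,rot=r); show("slide")
p,r=tcp(*tiltpose(19,3.5)); move_l(p,.03,rot=r); sleep(.15); show("tilt")
p,r=tcp(*tiltpose(17,5,15)); move_l(p,.06,rot=r); show("up15")
p,r=tcp(*tiltpose(0,5,110)); move_l(p,.12,rot=r); sleep(.2); show("level")
f=grab_frame("side"); cv2.imwrite("pics/held.png",cv2.resize(f["img"][130:430,180:480,::-1],None,fx=2,fy=2))
E
```

```text
grab t 12.3 p [0.5186 0.1483 0.0752] F [-3.8 -0.1  5.4] gap 0.156 q [ 0.25  0.29 -0.95 -0.16 -0.18  0.33]
slide t 12.6 p [0.5194 0.1483 0.0767] F [-5.1  0.3  2.2] gap 0.15 q [ 0.24  0.28 -0.93 -0.12 -0.18  0.33]
tilt t 13.2 p [0.5175 0.1481 0.086 ] F [-0.3 -0.6 -1.5] gap 0.147 q [ 0.2   0.29 -0.76  0.21 -0.11  0.31]
up15 t 13.6 p [0.5199 0.1482 0.1046] F [ 0.4 -1.1 -2.6] gap 0.15 q [ 0.19  0.27 -0.7   0.32 -0.09  0.31]
level t 14.9 p [0.5202 0.1481 0.216 ] F [ 0.1  1.  -2.3] gap 0.15 q [ 0.14  0.32 -0.24  1.01 -0.    0.27]
```

View pics/held.png

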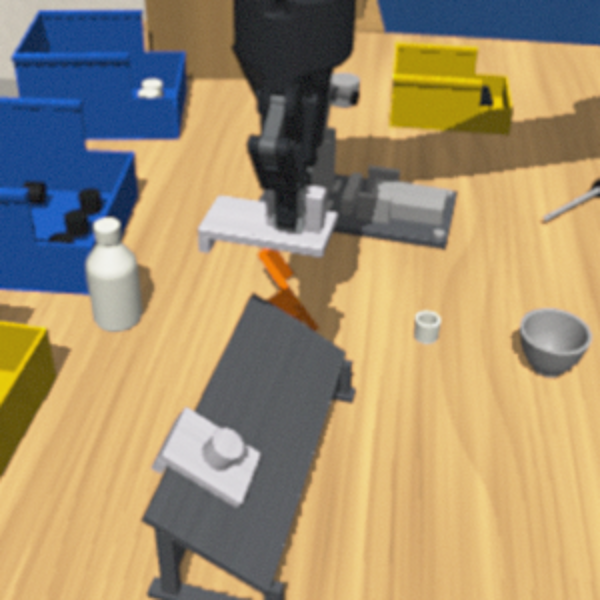

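The long bracket is level in the jaws, and the short bracket is still hanging on the rack at (210,455). Carrying it to the nest.

```bash
python3 - <<'E'
from mv import *
nb=lambda up,dx=0:tcp(*brk([-50+dx,0,30+up],0,XF))
p,r=nb(165,-3); move_l(p,.25,rot=r); show("above")
p,r=nb(18,-2); print(move_l(p,.12,until_force=8)); 
p,r=nb(14,0); print(move_l(p,.05,until_force=8)); sleep(.2); show("14 above")
f=grab_frame("wrist"); cv2.imwrite("pics/nestpre.png",f["img"][:,:,::-1])
f=grab_frame("side"); cv2.imwrite("pics/nestpre_s.png",cv2.resize(f["img"][140:290,270:430,::-1],None,fx=4,fy=4))
E
```

```text
above t 16.6 p [ 0.4216 -0.1962  0.2055] F [ 0.4 -0.2 -1.6] gap 0.151 q [-0.59  0.19 -0.45  0.93  0.   -0.47]
False
False
14 above t 18.4 p [ 0.4245 -0.1974  0.0546] F [ 0.2 -0.5 -1.3] gap 0.148 q [-0.59  0.39 -0.63  0.55 -0.   -0.47]
```

View pics/nestpre_s.png

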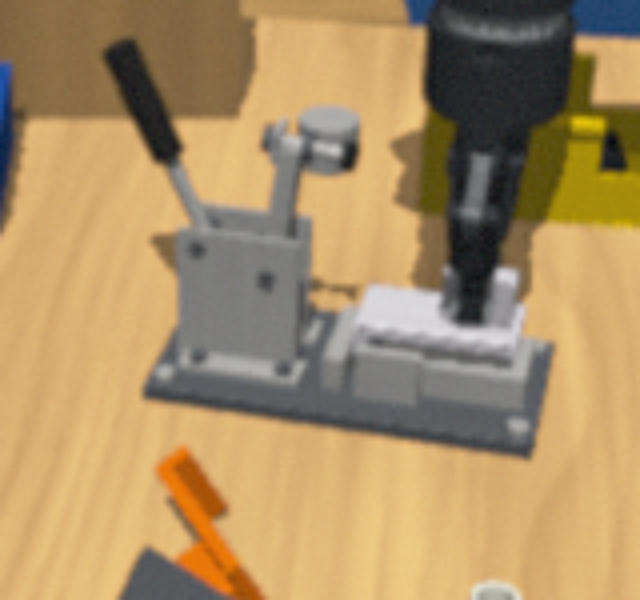

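The bracket is over the nest with its lip above the groove, and the clamp is clear. Lowering until contact.

```bash
python3 - <<'E'
from mv import *
p,r=tcp(*nestpose(4)); print(move_l(p,.03,until_force=6)); show("4")
p,r=tcp(*nestpose(-3)); print(move_l(p,.012,until_force=5)); sleep(.2); show("down")
z=get_state()["position"][2]; print("bracket z rel nest mm",(z-G[2]-.03)*1000)
E
```

```text
False
4 t 19.0 p [ 0.4242 -0.1972  0.0442] F [-0.7  0.6 -1.4] gap 0.153 q [-0.59  0.4  -0.64  0.53 -0.   -0.47]
True
down t 19.6 p [ 0.4247 -0.1975  0.0404] F [-0.5 -0.1  6.1] gap 0.148 q [-0.59  0.41 -0.64  0.52  0.   -0.47]
bracket z rel nest mm -0.07191266827525494
```

```bash
cat > seatfit.py <<'E'
from look import *
from mv import XF
from scipy.optimize import minimize
import itertools
box=lambda a,b,c,d,e,f:np.array(list(itertools.product((a,b),(c,d),(e,f))),float)
parts=[box(-45,45,-23,23,0,8),box(-40,0,-7,7,8,38)]
def seat(cams):
    N=place(XF,[-50,0,0])[0]; x0=np.array([N[0],N[1],XF[2]])
    for c in cams:
        st=get_state(); f=grab_frame(c); T=wristT(f,st) if c=="wrist" else f["cam_to_world"]
        ctr=proj(f,place(x0,[0,0,38]),T)[0]
        ms=[d for d in silhouettes(c,"bracket") if np.hypot(*(np.array(d["centre"])-ctr))<25]
        if not ms: print(c,"none");continue
        m=ms[0]["mask"]
        def cost(v):
            x=x0+v*[.01,.01,.1]; k=np.zeros((1920,2560),np.uint8)
            for p in parts: cv2.fillConvexPoly(k,cv2.convexHull(((proj(f,place(x,p+[0,0,30]),T)+.5)*64).round().astype(np.int32)),255,shift=4)
            return np.abs(cv2.resize(k,(640,480),interpolation=cv2.INTER_AREA)/255.-m).sum()/m.sum()
        s=minimize(cost,[0,0,0],method="Nelder-Mead",options=dict(initial_simplex=np.array([[0,0,0],[.5,0,0],[0,.5,0],[0,0,.5]]),xatol=.01,fatol=1e-4,maxfev=120))
        x=x0+s.x*[.01,.01,.1]; d=(x-x0)[:2]; a=XF[2]
        print(c,"in nest mm",1000*np.array([d[0]*np.cos(a)+d[1]*np.sin(a),-d[0]*np.sin(a)+d[1]*np.cos(a)]).round(4),"dyaw",round(x[2]-a,3),"cost",round(s.fun,3))
    return f
E
python3 - <<'E'
from mv import *
let_go(); sleep(.3); show("rel")
p=get_state()["position"]; move_l(p+[0,0,.19],.15); show("up")
from seatfit import *
u=np.array([np.cos(XF[2]),np.sin(XF[2]),0]); 
f=seat(("side","scene","wrist"));cv2.imwrite("pics/seatw.png",f["img"][:,:,::-1])
# handle IK check
a=XF[2]
def hp(el,tilt,r=90,off=12):
    e=np.deg2rad(el);P=np.array([88+r*np.cos(e)-off*np.sin(e),0,81+r*np.sin(e)+off*np.cos(e)])
    Rb=R.from_euler("z",a).as_matrix()@R.from_euler("y",-tilt,degrees=True).as_matrix()
    return place(XF,P)[0],R.from_matrix(Rb@S).as_rotvec()
for el,t in((65,40),(65,30),(45,25),(25,12),(6,0)):
    q=ik(*hp(el,t)); print(el,t,None if q is None else np.round(q,2))
E
```

```text
rel t 20.6 p [ 0.4238 -0.197   0.0398] F [-0.5  0.2  0.7] gap 0.999 q [-0.59  0.41 -0.65  0.52 -0.   -0.47]
up t 22.0 p [ 0.4234 -0.1967  0.229 ] F [ 0.4  1.  -0.1] gap 1.001 q [-0.59  0.18 -0.4   1.   -0.   -0.47]
side in nest mm [-0.6 -0.7] dyaw 0.042 cost 0.251
scene in nest mm [2.1 2.5] dyaw 0.01 cost 0.306
wrist in nest mm [-0.5  0.5] dyaw 0.003 cost 0.035
65 40 [-0.61  0.23 -0.81 -0.11  0.3  -0.38]
65 30 [-0.56  0.26 -0.63  0.2   0.22 -0.39]
45 25 [-0.52  0.35 -0.48  0.33  0.17 -0.37]
25 12 [-0.47  0.52 -0.19  0.67  0.07 -0.34]
6 0 [-0.43  0.71  0.1   0.96  0.   -0.31]
```

View pics/seatw.png

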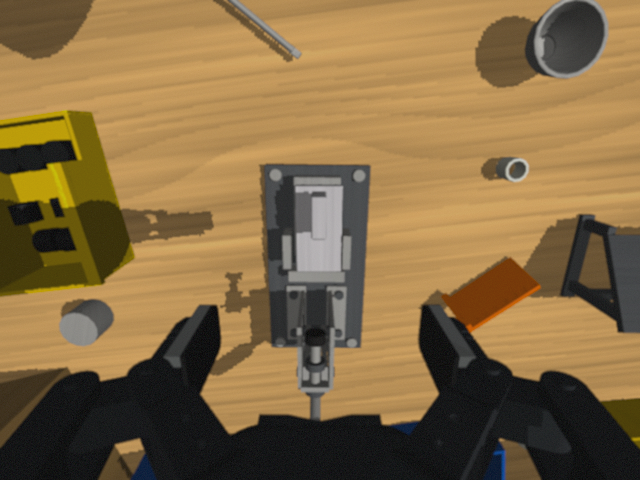

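Seated: the wrist fit puts the bracket within 0.5 mm and 0.003 rad of the nest. The picture shows the plate between the guides at (318,228) and the clamp still open. Next is the handle.

```bash
cat > push.py <<'E'
from mv import *
def hp(el,tilt,r=90,off=12):
    e=np.deg2rad(el);P=np.array([88+r*np.cos(e)-off*np.sin(e),0,81+r*np.sin(e)+off*np.cos(e)])
    Rb=R.from_euler("z",XF[2]).as_matrix()@R.from_euler("y",-tilt,degrees=True).as_matrix()
    return place(XF,P)[0],R.from_matrix(Rb@S).as_rotvec()
if __name__=="__main__":
    grab(20)
    p,r=hp(65,40,off=50); q=p+[0,0,.07]
    move_l(q,.2,rot=r); move_l(p,.15); sleep(.2); show("pre")
    p1,_=hp(65,40,off=2); hit=move_l(p1,.04,until_force=2.5)
    s=get_state(); e=np.deg2rad(65); v=p1-hp(65,40,off=50)[0]; v/=np.linalg.norm(v)
    off=2+1000*np.dot(p1-s["position"],v); print(hit,"contact off",round(off,1),s["contact_force"].round(1))
    off0=min(max(off,8),20)
    for el in (56,47,38,30,24,19,15,11,8):
        k=(65-el)/59; p,r=hp(el,40-34*k,off=off0+(9.5-off0)*k)
        move_l(p,.08,rot=r); s=get_state(); F=s["contact_force"]; print(el,round(s["clock"],1),F.round(1),(1000*(s["position"]-p)).round(1))
        if np.linalg.norm(F)>50: print("stop");break
    f=grab_frame("side"); cv2.imwrite("pics/push.png",cv2.resize(f["img"][130:290,250:430,::-1],None,fx=3.5,fy=3.5))
E
python3 push.py
```

```text
pre t 24.9 p [ 0.5729 -0.2159  0.1852] F [-0.3 -0.3 -0. ] gap 0.0 q [-0.64  0.15 -0.86 -0.06  0.33 -0.42]
False contact off 2.2 [-0.6  0.5  0.4]
56 26.6 [ 0.2  0.2 -0.7] [ 1.5 -0.6  1.3]
47 26.9 [-0.9 -0.1  0.7] [-0.   0.1 -0.4]
38 27.2 [-1.  -0.1 -1.3] [-0.4  0.1 -0.5]
30 27.5 [-0.4 -0.1  0.5] [-0.4  0.1 -0.4]
24 27.8 [-0.5 -0.6  1.2] [-0.5  0.1 -0.2]
19 28.0 [-0.9  0.5  0.6] [-0.1 -0.1  0. ]
15 28.3 [-0.2 -0.2  1.1] [ 0.  -0.1 -0.1]
11 28.5 [-0.9  0.2 -0.8] [-0.1  0.1 -0.5]
8 28.8 [ 0.4  0.7 -0.9] [-0.1  0.1 -0.3]
```

```bash
ls -la pics/push.png
```

```text
-rw-r--r-- 1 agent agent 381364 Dec  4 19:35 pics/push.png
```

View pics/push.png

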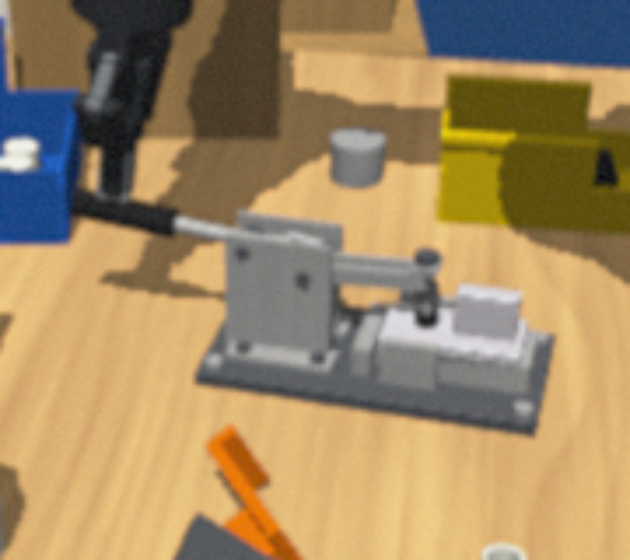

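The handle looks well down and the pad is on the plate at (427,318), but the push showed almost no force. So I'll measure the handle angle instead of assuming it locked.

```bash
python3 - <<'E'
from push import *
p=get_state()["position"]; move_l(p+[0,0,.12],.15); sleep(.2); show("up")
els=np.arange(0,66,2.)
for c in("side","scene"):
    f=grab_frame(c)
    if c=="side": cv2.imwrite("pics/locked.png",cv2.resize(f["img"][130:290,250:430,::-1],None,fx=3.5,fy=3.5))
    pts=np.array([proj(f,place(XF,[88+90*np.cos(np.deg2rad(e)),0,81+90*np.sin(np.deg2rad(e))]))[0] for e in els])
    for d in tip_of(c,"handle_grip")[:2]:
        dd=np.hypot(*(pts-d["centre"]).T); i=dd.argmin(); print(c,np.round(d["centre"]),round(d["score"],2),"best el",els[i],"px err",round(dd[i],1),"px at 6/25:",pts[3].round(),pts[12].round())
    for d in silhouettes(c,"handle_grip")[:1]:
        print(" sil",np.round(d["centre"]))
E
```

```text
up t 30.0 p [ 0.6657 -0.2265  0.2214] F [0.6 0.3 0.8] gap -0.002 q [-0.45  0.53  0.09  1.01  0.04 -0.33]
side [283. 193.] 0.66 best el 2.0 px err 1.9 px at 6/25: [281. 190.] [284. 180.]
 sil [288. 194.]
scene [147. 315.] 0.67 best el 6.0 px err 0.8 px at 6/25: [146. 315.] [145. 294.]
 sil [154. 308.]
```

View pics/locked.png

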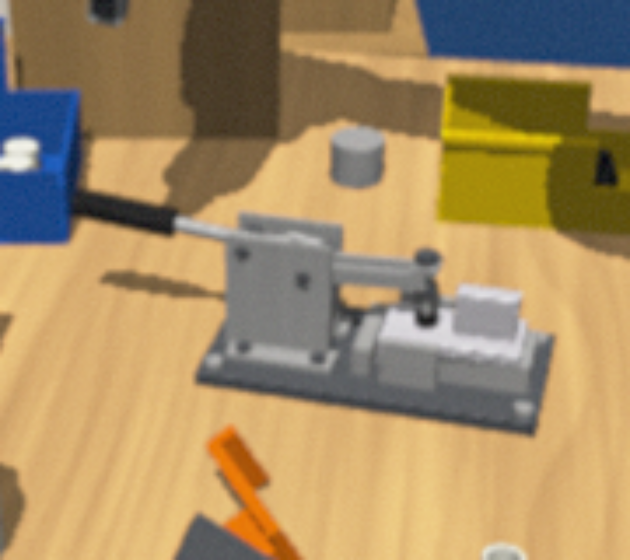

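The handle stays at about 6° with the robot clear: scene reads 6°, side 2–6°. That means locked. One last seating check from above, then hand in.

```bash
python3 - <<'E'
from mv import *
from seatfit import *
p=tcp(*nestpose(0))[0]; p[2]=.27; move_l(get_state()["position"]+[0,0,.06],.15)
movep(p,down(np.pi/2+XF[2])); sleep(.4); seat(("wrist",))
f=grab_frame("side"); x=[.487,.208,-.13]
print("short exp/seen",proj(f,place(x,slope([0,0,0],55)))[0].round(),[np.round(d["centre"]) for d in tip_of("side","short_bracket")][:2])
show("end"); sign_off()
E
```

```text
wrist in nest mm [-0.6  0.6] dyaw -0.004 cost 0.206
short exp/seen [290. 364.] [array([294., 366.])]
end t 32.4 p [ 0.4246 -0.1974  0.27  ] F [ 0.3 -0.   1. ] gap 0.004 q [-0.59  0.15 -0.32  1.1   0.   -0.47]
the job is handed in; nothing more can be done
```

The long bracket is seated level in the nest with the toggle clamp locked on it. The short bracket is still on the rack. I handed the job in at about 32 s on the robot's clock, with the arm clear above the fixture.

**What I did:** I gripped the bracket by its web and tilted it from 30° to about 19° at the ledge. I then lifted it off level and lowered it into the nest until it made contact. After letting go, I pushed the handle over with closed fingers.

**Last checks that agreed:**
- **Seating:** on contact, before I let go, the bracket was within 0.1 mm of nest height. The wrist camera then put it about 0.6 mm off in x and y, with 0.004 rad of yaw error, after clamping.
- **Handle:** with the robot away, it stayed at about 6° above level in the scene camera, which is roughly 1.03 rad. The pad is on the plate in the side picture.
- **Short bracket:** seen within about 4 pixels of where it should hang.

**Checks that were weak or disagreed:**
- **Side camera on the handle:** it gave 2° for the handle instead of 6°, with an error of about 2 pixels.
- **Seating fit:** the final seating fit was looser than before clamping, with a mismatch of 0.21 against 0.035. The clamp now covering part of the bracket probably explains that. Before clamping, the side and scene cameras also fitted the seated bracket loosely (mismatch 0.25 and 0.31). They put it 0.6 to 2.5 mm off in x and y, with up to 0.04 rad of yaw error.
- **Push force:** the readings between push steps showed almost nothing, never the 12 N expected. I could not measure the pad force directly, so the lock is judged from the handle angle and the pictures.

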